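# Roll down the cap strip on the cooling block

### The arm

A 7-joint arm with a two-finger parallel gripper is mounted at the origin on the work surface. World frame = base frame: x ahead of the robot, y to its left, z up, the work surface at z = 0. Lengths are in m, angles in rad, forces in N, time in s.
With the tool pointing down it reaches from about 0.425 to 0.95 m from the base axis. Payload 16.7 kg.
Tool frame: the origin (TCP) lies at the very end of the fingers, on their centre line; the grasp point (between the pads) lies bot.grip_depth behind it (bot.grip_depth is the distance from the TCP to the grasp point, in m); y points along the fingers, z is the direction in which the jaws open and shut, and the axes are right-handed (so a half turn about y gives the same grasp; the last joint's range is limited). The gripper opens to 94 mm and grips with 3 to 60 N. Pads are 16 mm wide; open, the fingers measure 119 mm over their backs; the gripper's body (75 mm by 177 mm) begins 78 mm behind the grasp point.
Start: joints at [-0.149, 0.426, 0.074, 1.606, -0.034, 1.111, -0.067], TCP at [0.675, -0, 0.205] pointing down, gripper open.
Joint ranges: [-2.85, 2.85], [-0.5, 2.14], [-1.23, 1.37], [0.21, 2.46], [-1.02, 4.16], [0.16, 2.05], [-2.73, 2.73]. Speed limits (rad/s): [1.89, 1.89, 2.39, 2.39, 3.01, 3.01, 3.01].

### API

Orientations are given as [roll, pitch, yaw] about the fixed x, y, z axes, in that order (R = Rz(yaw) Ry(pitch) Rx(roll)).
In Python, from station import bot, get_image, job gives the robot as it stands.
- The arm moves only by the tool carry_out, never from a script. Its argument "steps" is text: rows parted by semicolons, each of 4 numbers parted by spaces: the shift along the world's x, y, z in mm, then the turn about the world's z in rad. A call has exactly 5 rows; each row is the pose to reach, as a shift and turn from the pose commanded when the call began; what a row does not reach only later rows make up. A row lasts 1/10 s, in which the tool goes at most 50 mm and 8.59 degrees, less where a joint would pass 70% of its speed; a pose out of reach is approached as far as the arm can. A call with a gripper value outside its range is refused whole. "claw" is the closure in counts, from 0 (fully open) to 255 (shut), set as the call begins (left out, the last holds). The fingers move at their own pace and stop on an object; "squeeze" is the grip in N (left out, the last holds). Time passes only in rows, so rows that repeat a pose let the fingers close, or fill a call up. It gives the time, the measured TCP pose, the force and the opening at its end, in the units of the state.
- bot.read_state(): the state, without advancing time (a new reading comes with each control period).
- get_image(name): name is "scene" or "side" or "wrist"; returns a dict with "pixels" (420x560x3 uint8, red, green, blue), "z_map" (420x560 float32, m along the optical axis (not along the pixel's ray), 0 where there is no reading), "vfov" (degrees; the focal length in pixels is half the picture's height over the tangent of half this angle, whatever the lens; pixels are square), "cx", "cy" (the principal point, pixels), "camera_from_world" (4x4, takes a point from world to camera coordinates); the wrist camera has in their place "T_tool_cam" (4x4, takes a point from camera to tool coordinates, whose origin is the TCP and whose axes are the tool frame's). Camera axes: x right, y down, z forward; pixel columns grow to the right and rows downward; lengths in m; the calibration is good to about 2 mm. A picture is of the moment at which its call begins: read the wrist's pose just before it.
- job.sign_off(): hands the job in, once; it reports no verdict.
The state is a dict: "clock": time; "q": joint angles; "joint_velocities": joint speeds; "tau": joint torques, N m; "tool_pos": TCP position; "orientation": TCP orientation; "force": force on the tool from outside, world axes, zero at the start; "ft_torque": the same for the moment, N m; "opening": finger opening in m.
Only numpy, scipy, OpenCV 4.12 (cv2) and the standard library are available. Lean on these libraries where they do the work, as an engineer would, in place of code of your own. Each camera call takes 0.05 s, during which the arm holds its last target. There are 200 camera calls.

### The job

Lift the blue dust cover off the orange cap strip and stand it upright in the middle of the green mat, lengthwise along the mat. Then take the hand roller from its grey rest and, starting at the end with the pull tab, roll it firmly along the strip to the other end so that the caps go home one after another until all eight are fully down, pressing the caps with nothing but the roller. Put the roller back on its rest as it was, upright with its crossbar across both rails, and leave everything else on the bench where it stands.

Things in the scene. Friction and masses are not known exactly. Their poses are not given: they have to be found in the camera images.
- strip_start (a point): middle of the first cap's place (the tab end) of the orange strip of eight tube caps, on the strip's centre line, at the height of the cap tops when they are fully home: 54 mm above the table and 9 mm above the top of the block. Axes are those of the block: its y axis points along the strip from the last cap to the first (tab) cap, x across the strip, z up; the rest of the block lies on the +x side of the strip, for another 60 mm.
- strip_end (a point): the same point of the eighth (last) cap, 98 mm from strip_start in the block's -y direction
- cap1 (a joint): how far cap 1 (the tab end) has been pushed down, in m: 0 = standing 5 mm proud, 0.005 = fully home; starts between 0 and 0.001. Caps are 13 mm across, 14 mm apart, round with bevelled tops; each slides straight down on its own under about 8 N and stays where it is left. They stop at 5 mm. Each rises 4 to 5 mm above strip_start's height at the start. An orange pull tab reaches 19 mm beyond the middle of cap 1, 4 mm below its top
- cap2 (a joint): the same for cap 2, 14 mm from cap 1 along the strip
- cap3 (a joint): the same for cap 3, 28 mm from cap 1 along the strip
- cap4 (a joint): the same for cap 4, 42 mm from cap 1 along the strip
- cap5 (a joint): the same for cap 5, 56 mm from cap 1 along the strip
- cap6 (a joint): the same for cap 6, 70 mm from cap 1 along the strip
- cap7 (a joint): the same for cap 7, 84 mm from cap 1 along the strip
- cap8 (a joint): the same for cap 8, 98 mm from cap 1 along the strip
- block: fixed cooling block, aluminium on a black foot, 84 (x) x 176 (y) x 45 mm high, with the orange cap strip along one long edge and two rows of empty black wells. Origin at the centre of its underside; the strip lies at x = -20 mm, parallel to y, tab towards +y
- cover_grip (a point): middle of the white upright handle of the loose blue dust cover, which at the start stands on the block over the strip. Cover: an open-bottomed box 44 (x) x 146 (y) x 28 mm high, 3 mm walls, 150 g; its handle is a bar 14 (x) x 50 (y) mm, from 28 to 62 mm above the cover's lower rim. This point is 45 mm above the lower rim and over the cover's middle (so 45 mm above whatever it stands on). Pinch across x, high up on the handle
- mat: fixed green mat lying on the table, 130 (x) x 200 (y) x 3 mm. Origin at the centre of its underside
- roller_grip (a point): middle of the wooden handle of the loose hand roller, axes x = rolling direction, y = wheel axle, z up along the handle. Handle 26 x 26 mm square, 52 mm tall (26 mm above and below this point); under it a steel crossbar 40 (x) x 80 (y) x 12 mm, then a fork 32 mm wide (y) with a red wheel of 36 mm diameter and 22 mm width. The wheel's lowest point is 78 mm below this point, the underside of the crossbar 38 mm below. Mass about 0.32 kg. The roller is the same either way round
- wheel (a joint): angle the roller's wheel has turned in its fork, rad; 0 at the start, no end stops, free but slightly stiff so it turns only when rolled along something. 18 mm of rolling is 1 rad
- rest: fixed grey rest for the roller: base 100 (x) x 80 (y) mm with two upright rails along x, each 12 mm thick, tops 48 mm above the table, gap of 48 mm between them; small 8 mm end stops stand on the rails, 84 mm apart. The roller's crossbar lies flat across the two rails between the end stops and the wheel hangs in the gap (roller y along rest y); roller_grip is then 86 mm above the table. Origin at the centre of its underside
- amber_mid (a point): bystander: amber glass bottle, 48 mm diameter, 115 mm tall, beside the block on the side away from the strip; point at its centre, half-way up
- tipbox_mid (a point): bystander: open grey divided box 85 x 60 x 45 mm high, close to the end of the block away from the tab; point at its centre, half-way up
- beaker_mid (a point): bystander: clear glass beaker, 64 mm diameter, 70 mm tall; point at its centre, half-way up
- jar_mid (a point): bystander: white jar with a blue cap, 60 mm diameter, 75 mm tall; point at its centre, half-way up
- flask_mid (a point): bystander: white bottle with a red cap, 56 mm diameter, 120 mm tall; point at its centre, half-way up
- cards_mid (a point): bystander: small cardboard box 75 x 55 x 40 mm high; point at its centre, half-way up
- pot_mid (a point): bystander: small open yellow cup, 56 mm diameter, 50 mm tall, near the roller's rest; point at its centre, half-way up
Mind the look-alikes: they are no part of the job. Leave any pink look-alike of the part that bears roller_grip alone.

How it is judged:
On the way, in this order (a step that is already met when the one before it is completed fails the run):
1. the cover stands upright on the mat, lengthwise along it, and no cap is down yet (x of cover_grip in the frame of mat between -0.045 and 0.045 m and y of cover_grip in the frame of mat between -0.05 and 0.05 m and angle between the y axis of cover_grip and the y axis of mat, either way round below 0.35 rad and height (world z) of cover_grip between 0.042 and 0.054 m and angle between cover_grip's own z axis and vertical below 0.1 rad and linear speed of cover below 0.02 m/s and value of joint each of cap1, cap2, cap3, cap4, cap5, cap6, cap7, cap8 below 0.004 m), for 0.2 s.
2. the first two caps at the tab end are home while the last two are not yet home (value of joint each of cap1, cap2 above 0.004 m and value of joint each of cap7, cap8 below 0.004 m), for 0.05 s.
3. the first five caps are home, the last is not yet home, and the roller's wheel has turned more than 1.2 rad from its start, so it was rolled (value of joint each of cap1, cap2, cap3, cap4, cap5 above 0.004 m and value of joint cap8 below 0.004 m and (value of joint wheel above 1.2 rad or value of joint wheel below -1.2 rad)), for 0.02 s.
4. all eight caps are home (value of joint each of cap1, cap2, cap3, cap4, cap5, cap6, cap7, cap8 above 0.004 m), for 0.1 s.
At the end, for the whole second after the job is handed in: All eight caps pushed down at least 4 of their 5 mm; the cover upright on the mat, its middle within 45 mm (across) and 50 mm (along) of the mat's middle and its length within 0.35 rad of the mat's; the roller upright on its rest with the crossbar on both rails; both released and at rest (all of step 4 and x of cover_grip in the frame of mat between -0.045 and 0.045 m and y of cover_grip in the frame of mat between -0.05 and 0.05 m and angle between the y axis of cover_grip and the y axis of mat, either way round below 0.35 rad and height (world z) of cover_grip between 0.042 and 0.054 m and angle between cover_grip's own z axis and vertical below 0.1 rad and x of roller_grip in the frame of rest between -0.024 and 0.024 m and y of roller_grip in the frame of rest between -0.014 and 0.014 m and angle between roller_grip's own z axis and vertical below 0.12 rad and z of roller_grip in the frame of rest between 0.08 and 0.092 m and linear speed of each of cover, roller below 0.02 m/s); the robot touches nothing.
It fails at once if a cap is pressed with the fingers or the arm (over 2 N) (contact force between any of the fingers, the arm and cap1 above 2 N or contact force between any of the fingers, the arm and cap2 above 2 N or contact force between any of the fingers, the arm and cap3 above 2 N or contact force between any of the fingers, the arm and cap4 above 2 N or contact force between any of the fingers, the arm and cap5 above 2 N or contact force between any of the fingers, the arm and cap6 above 2 N or contact force between any of the fingers, the arm and cap7 above 2 N or contact force between any of the fingers, the arm and cap8 above 2 N).
It fails at once if a cap is pressed with the cover (over 3 N) (contact force between cover and cap1 above 3 N or contact force between cover and cap2 above 3 N or contact force between cover and cap3 above 3 N or contact force between cover and cap4 above 3 N or contact force between cover and cap5 above 3 N or contact force between cover and cap6 above 3 N or contact force between cover and cap7 above 3 N or contact force between cover and cap8 above 3 N).
It fails at once if a bystander is pushed more than 25 mm or tipped (distance of any of amber_mid, tipbox_mid, beaker_mid, jar_mid, flask_mid, cards_mid, pot_mid from where it was at the start of the episode above 0.025 m or angle between any of amber_mid, tipbox_mid, beaker_mid, jar_mid, flask_mid, cards_mid, pot_mid's own z axis and vertical above 0.5 rad).
It also fails if it takes over 72 s, if anything falls off the work surface, if the arm or the gripper's body presses on something with over 40 N, if the wrist force passes 120 N, or if a joint passes its speed limit or range.

## Working session

There is one attempt and no reset: what is moved stays moved. The work goes in short steps, Python scripts to look and compute and a tool call to move; the robot and the scene stay as the last step left them, time stands still between calls to the robot, and variables do not carry over. Pictures are saved under pics/ and viewed, about 8 in all and at most 12, crops included, and the job is handed in when it is done.

Besides the shell and the picture viewer there is one more tool, called in YAML: its name, and indented under it one key for each argument. carry_out: Moves the arm, as the interface text tells. Its arguments: {"type":"object","properties":{"steps":{"type":"string"},"claw":{"type":"number"},"squeeze":{"type":"number"}},"required":["steps"]}

```bash
mkdir -p pics
cat > h.py <<'E'
import numpy as np, cv2
from station import bot, get_image, job
from scipy.spatial.transform import Rotation as R
def grab(name):
    s=bot.read_state(); im=get_image(name)
    if name=="wrist":
        T=np.eye(4); T[:3,:3]=R.from_euler('xyz',s['orientation']).as_matrix(); T[:3,3]=s['tool_pos']
        W=T@np.array(im['T_tool_cam'])
    else: W=np.linalg.inv(np.array(im['camera_from_world']))
    z=im['z_map']; f=z.shape[0]/2/np.tan(np.radians(im['vfov'])/2)
    v,u=np.mgrid[:z.shape[0],:z.shape[1]]
    P=np.stack([(u-im['cx'])/f*z,(v-im['cy'])/f*z,z],-1)@W[:3,:3].T+W[:3,3]
    P[z==0]=np.nan
    return im['pixels'],P,s
def save(n,p): cv2.imwrite('pics/'+n,p[:,:,::-1])
E
python3 - <<'E'
from h import *
a,P,s=grab('scene'); b,Q,_=grab('side')
np.savez('first.npz',a=a,P=P,b=b,Q=Q)
save('scene.png',a); save('side.png',b)
print(s, bot.grip_depth)
E
```

```text
{'clock': 0.0, 'q': array([-0.14950279,  0.42675669,  0.07388822,  1.60658631, -0.03407233,
        1.11080682, -0.06712757]), 'joint_velocities': array([ 1.29200540e-03, -9.58954403e-04,  2.23271909e-04, -4.62611782e-04,
        1.62608500e-03,  8.49331937e-04, -4.88269454e-06]), 'tau': array([-4.09355038e-03, -9.35844111e+01,  3.66462663e+00, -4.54201269e+01,
       -4.89189907e-02,  2.02478352e-02, -6.48899413e-05]), 'tool_pos': array([ 6.74568308e-01, -6.18714107e-05,  2.04769410e-01]), 'orientation': array([-1.57208638e+00, -1.37691493e-04, -1.57087374e+00]), 'force': array([-0.04729608,  0.72212063,  0.04171454]), 'ft_torque': array([-0.02036569, -0.00740275, -0.03930519]), 'opening': 0.09418910177274123} 0.0188
```

View pics/scene.png

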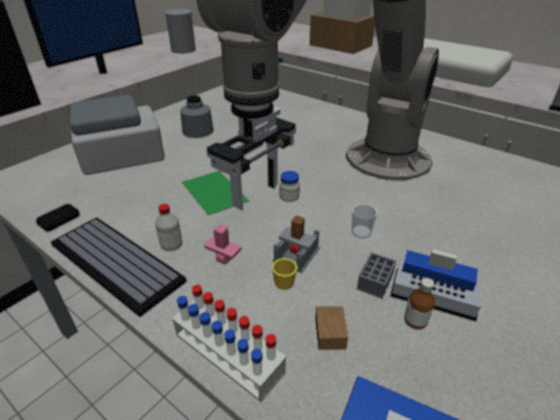

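View pics/side.png

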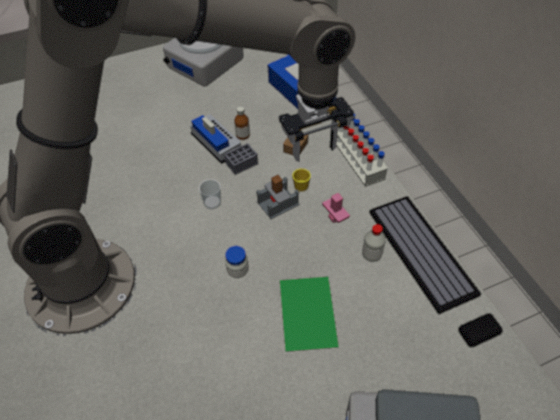

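Scene view: the cover (blue with a white handle) is at (440,265) on the block, and the mat is at (215,192). The brown-handled roller on its grey rest is at (297,235). The pink look-alike is at (221,240), standing loose, so I'll leave it alone. The side view agrees: cover (210,130), rest (278,195), pink (336,205), mat (308,313).

```bash
cat > m.py <<'E'
from h import *
d=np.load('first.npz')
for px,P,n in((d['a'],d['P'],'scene'),(d['b'],d['Q'],'side')):
    hsv=cv2.cvtColor(px,cv2.COLOR_RGB2HSV).astype(int); H,S,V=np.moveaxis(hsv,-1,0)
    X,Y,Z=np.moveaxis(P,-1,0)
    reg=(X>.2)&(X<1.1)&(abs(Y)<.7)
    def rep(name,m):
        m=(m&reg).astype(np.uint8)
        k,l,st,c=cv2.connectedComponentsWithStats(m)
        if k<2: print(n,name,'none');return
        for i in np.argsort(-st[1:,4])[:2]+1:
            q=P[l==i]
            if len(q)<15: continue
            r=cv2.minAreaRect((q[:,:2]*1000).astype(np.float32))
            print(n,name,len(q),'px',c[i].round(),'med',np.median(q,0).round(3),'z',np.percentile(q[:,2],[2,98]).round(3),'rect',np.round(r[0]),np.round(r[1]),round(r[2],1))
    rep('mat',(H>50)&(H<75)&(S>120)&(Z<.02))
    rep('blue top',(H>105)&(H<125)&(S>150)&(Z>.066)&(Z<.08))
    rep('white handle',(S<70)&(V>100)&(Z>.085)&(Z<.115))
    rep('wood',(H<15)&(S>90)&(Z>.07)&(Z<.13))
    rep('wood top',(H<15)&(S>60)&(Z>.107)&(Z<.118))
    rep('grey40-60',(S<70)&(Z>.04)&(Z<.062)) 
    rep('yellow',(H>20)&(H<32)&(S>150))
    rep('tall .1+',(Z>.1)&(Z<.13))
E
python3 m.py
```

```text
scene mat 1285 px [211. 192.] med [ 0.522 -0.319  0.005] z [0.002 0.008] rect [ 510. -315.] [195. 124.] 70.4
scene mat 15 px [244. 199.] med [ 0.488 -0.214  0.005] z [0.004 0.008] rect [ 487. -214.] [25.  9.] 42.4
scene blue top 877 px [441. 268.] med [0.49  0.351 0.074] z [0.067 0.077] rect [484. 343.] [ 44. 141.] 13.8
scene blue top 152 px [289. 177.] med [ 0.401 -0.118  0.076] z [0.067 0.079] rect [ 396. -121.] [45. 42.] 37.8
scene white handle 149 px [165. 218.] med [ 0.752 -0.219  0.092] z [0.085 0.101] rect [ 748. -224.] [28. 42.] 58.7
scene white handle 148 px [443. 254.] med [0.483 0.342 0.108] z [0.1  0.11] rect [482. 342.] [19. 50.] 10.1
scene wood 306 px [422. 299.] med [0.601 0.351 0.081] z [0.071 0.095] rect [599. 351.] [28. 45.] 17.5
scene wood 189 px [202. 294.] med [0.863 0.032 0.105] z [0.093 0.108] rect [862.  26.] [48. 18.] 90.0
scene wood top 74 px [298. 220.] med [0.584 0.043 0.113] z [0.107 0.115] rect [582.  42.] [22. 22.] 2.0
scene wood top 24 px [165. 211.] med [ 0.748 -0.219  0.112] z [0.107 0.118] rect [ 748. -219.] [ 5. 16.] 66.7
scene grey40-60 2013 px [2
[... 1313 characters left out ...]
.036 0.11 ] z [0.107 0.114] rect [578.  36.] [26. 27.] 15.6
side wood top 51 px [376. 230.] med [ 0.74  -0.231  0.116] z [0.107 0.118] rect [ 743. -232.] [28. 23.] 28.1
side grey40-60 526 px [362. 158.] med [0.856 0.033 0.051] z [0.043 0.06 ] rect [878.  94.] [ 75. 218.] 0.5
side grey40-60 413 px [229. 141.] med [0.527 0.283 0.044] z [0.04  0.049] rect [511. 308.] [ 90. 246.] 19.8
side yellow 276 px [301. 179.] med [0.67  0.078 0.031] z [0.005 0.051] rect [669.  69.] [58. 48.] 52.6
side tall .1+ 634 px [361. 405.] med [ 0.488 -0.612  0.127] z [0.11 0.13] rect [ 491. -611.] [65. 56.] 55.9
side tall .1+ 258 px [204.  49.] med [0.584 0.683 0.115] z [0.1   0.128] rect [589. 683.] [129.  40.] 4.7
```

carry_out:
  steps: "-40 70 20 0.05;-80 140 20 0.11;-120 210 20 0.17;-160 280 20 0.22;-194 341 20 0.262"
  claw: 0

```text
clock: 0.6
tool_pos: [0.5505, 0.2171, 0.2239]
orientation: [-1.571, -0.0, -1.307]
force: [0.4, -0.5, 0.4]
opening: 0.0942
```

carry_out:
  steps: "0 0 0 0;0 0 0 0;0 0 0 0;0 0 0 0;0 0 0 0"

```text
clock: 1.1
tool_pos: [0.5524, 0.2146, 0.2238]
orientation: [-1.571, -0.0, -1.311]
force: [-1.0, -0.5, -0.3]
opening: 0.0935
```

Run:
```python
from h import *
p,P,s=grab('wrist'); np.savez('w1.npz',p=p,P=P); save('w1.png',p)
print(s['tool_pos'],s['orientation'],s['clock'])
hsv=cv2.cvtColor(p,cv2.COLOR_RGB2HSV).astype(int); H,S,V=np.moveaxis(hsv,-1,0); Z=P[...,2]
def rect(m):
    k,l,st,c=cv2.connectedComponentsWithStats(m.astype(np.uint8)); i=1+np.argmax(st[1:,4]); q=P[l==i]
    r=cv2.minAreaRect((q[:,:2]*1000).astype(np.float32)); print(len(q),c[i],np.median(q,0),r)
rect((Z>.103)&(Z<.112)&(S<80)); rect((H>105)&(H<125)&(S>150)&(Z>.068)&(Z<.078)); rect((Z>.04)&(Z<.049)&(S<80))
```

```text
[0.55240705 0.21460777 0.22376123] [-1.57108668e+00 -2.01853615e-04 -1.31078012e+00] 1.1
1028 [236.57101167  27.03501946] [0.48338957 0.33819387 0.10673534] ((483.09246826171875, 337.9917907714844), (14.131071090698242, 38.46666717529297), 14.680006980895996)
3281 [245.80493752  54.95641573] [0.49356606 0.31987684 0.07291329] ((486.9462585449219, 324.8092956542969), (42.441749572753906, 84.58242797851562), 14.364846229553223)
5462 [285.66202856  67.2321494 ] [0.5249499  0.32807838 0.04502035] ((506.7259521484375, 324.27947998046875), (79.40991973876953, 111.2490234375), 15.175850868225098)
```

View pics/w1.png

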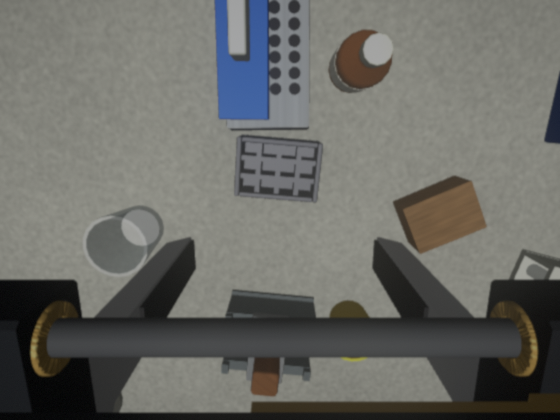

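Wrist view: the handle is at (237,25), with its length at 14.7° from world y. The amber bottle (365,55), tip box (278,168) and roller rest with its brown handle (268,350) are all clear of the cover.

carry_out:
  steps: "-24 42 0 0;-47 85 0 0;-70 127 0 -0.004;-70 127 -40 -0.004;-70 127 -80 -0.004"

```text
clock: 1.65
tool_pos: [0.4818, 0.3445, 0.1439]
orientation: [-1.568, 0.001, -1.311]
force: [0.6, -0.4, -1.3]
opening: 0.094
```

carry_out:
  steps: "0 0 -30 0;0 0 -61 0;0 0 -61 0;0 0 -61 0;0 0 -61 0"

```text
clock: 2.15
tool_pos: [0.4829, 0.3432, 0.0847]
orientation: [-1.569, 0.001, -1.313]
force: [-0.2, -0.0, -0.0]
opening: 0.0942
```

carry_out:
  steps: "0 0 0 0;0 0 0 0;0 0 0 0;0 0 0 0;0 0 0 0"
  claw: 255
  squeeze: 40

```text
clock: 2.65
tool_pos: [0.4819, 0.3427, 0.083]
orientation: [-1.571, 0.0, -1.313]
force: [0.5, 0.2, 0.2]
opening: 0.0575
```

carry_out:
  steps: "0 0 0 0;0 0 0 0;0 0 0 0;0 0 0 0;0 0 0 0"

```text
clock: 3.15
tool_pos: [0.4819, 0.3428, 0.0829]
orientation: [-1.571, 0.0, -1.313]
force: [0.1, -0.8, -0.3]
opening: 0.0172
```

carry_out:
  steps: "0 0 0 0;0 0 0 0;0 0 0 0;0 0 5 0;0 0 10 0"

```text
clock: 3.65
tool_pos: [0.4819, 0.3427, 0.0933]
orientation: [-1.571, -0.0, -1.313]
force: [0.7, 0.1, -2.1]
opening: 0.0135
```

carry_out:
  steps: "0 0 20 0;0 0 60 0;0 0 105 0;0 0 130 0;2 -45 130 -0.05"

```text
clock: 4.15
tool_pos: [0.4842, 0.3035, 0.2274]
orientation: [-1.565, 0.005, -1.356]
force: [1.3, 0.4, -2.1]
opening: 0.0136
```

carry_out:
  steps: "2 -45 0 -0.05;4 -90 0 -0.1;6 -135 0 -0.15;8 -180 0 -0.2;10 -225 0 -0.25"

```text
clock: 4.65
tool_pos: [0.4937, 0.071, 0.2237]
orientation: [-1.57, 0.001, -1.615]
force: [0.7, -0.2, -1.6]
opening: 0.0138
```

carry_out:
  steps: "2 -45 0 -0.05;4 -90 0 -0.1;6 -135 0 -0.15;8 -180 0 -0.2;10 -225 0 -0.25"

```text
clock: 5.15
tool_pos: [0.5038, -0.1541, 0.2237]
orientation: [-1.57, 0.001, -1.865]
force: [0.4, 0.7, -1.5]
opening: 0.014
```

Run:
```python
from h import *
p,P,s=grab('scene'); np.savez('s2.npz',p=p,P=P)
q,Q,s=grab('side'); np.savez('s2b.npz',p=q,P=Q)
print(s['tool_pos'],s['orientation'],s['clock'],s['opening'])
import itertools
save('s2.png',cv2.resize(np.hstack([p[210:330,380:500],q[90:170,170:250].repeat(1,0)  if 0 else cv2.resize(q[90:170,170:250],(120,120))]),None,fx=3.2,fy=3.2,interpolation=cv2.INTER_CUBIC))
for px,W in((p,P),(q,Q)):
    hsv=cv2.cvtColor(px,cv2.COLOR_RGB2HSV).astype(int); H,S,V=np.moveaxis(hsv,-1,0); X,Y,Z=np.moveaxis(W,-1,0)
    m=(Z>.04)&(Z<.07)&(X>.4)&(X<.6)&(Y>.2)&(Y<.47)
    for n,mm in(('orange',m&(H<20)&(S>130)),('orangehigh',m&(H<20)&(S>130)&(Z>.055)),('grey',m&(S<80)&(Z<.05)&(X>.44))):
        r=cv2.minAreaRect((W[mm][:,:2]*1000).astype(np.float32)); print(n,mm.sum(),np.round(r[0]),np.round(r[1]),round(r[2],1),np.percentile(Z[mm],[5,50,95]).round(3))
```

```text
[ 0.50315019 -0.16161817  0.2238947 ] [-1.56867262 -0.00199317 -1.87463404] 5.2 0.013974125689320256
orange 221 [516. 342.] [100. 147.] 73.7 [0.052 0.057 0.064]
orangehigh 171 [517. 341.] [ 99. 144.] 74.2 [0.055 0.058 0.066]
grey 2305 [538. 322.] [144. 244.] 15.7 [0.041 0.046 0.048]
orange 92 [499. 329.] [ 84. 151.] 56.8 [0.05  0.056 0.065]
orangehigh 52 [516. 356.] [104. 112.] 21.0 [0.055 0.058 0.067]
grey 868 [530. 319.] [133. 249.] 17.5 [0.04  0.044 0.048]
```

View pics/s2.png

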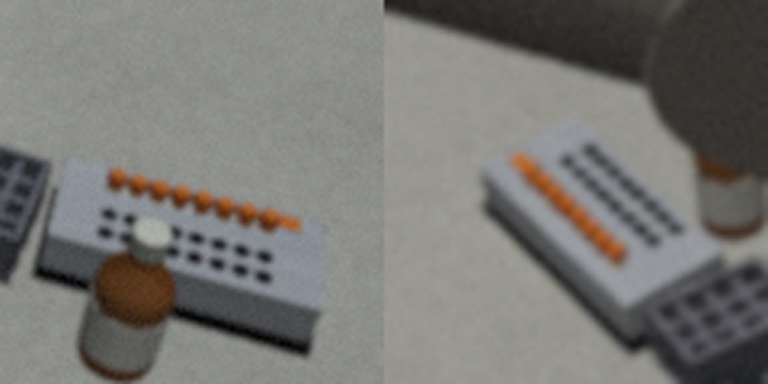

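The right end in the scene crop carries the pull tab, i.e. the +y end away from the tip box. All eight caps stand proud. Next I place the cover.

carry_out:
  steps: "1 -45 0 -0.024;3 -90 0 -0.048;4 -135 0 -0.048;5 -165 -20 -0.048;5 -165 -65 -0.048"

```text
clock: 5.75
tool_pos: [0.5101, -0.3228, 0.1606]
orientation: [-1.564, -0.002, -1.915]
force: [0.7, 0.9, -2.1]
opening: 0.0137
```

carry_out:
  steps: "0 0 -40 0;0 0 -80 0;0 0 -105 0;0 0 -113 0;0 0 -116 0"

```text
clock: 6.25
tool_pos: [0.509, -0.3171, 0.0419]
orientation: [-1.571, 0.0, -1.911]
force: [0.2, 0.2, -1.2]
opening: 0.0136
```

carry_out:
  steps: "0 0 0 0;0 0 -1 0;0 0 -1 0;0 0 -1 0;0 0 -1 0"

```text
clock: 6.75
tool_pos: [0.5091, -0.3173, 0.0414]
orientation: [-1.57, 0.0, -1.911]
force: [0.2, 0.3, -1.6]
opening: 0.0138
```

carry_out:
  steps: "0 0 -1 0;0 0 -1 0;0 0 -1 0;0 0 -1 0;0 0 -1 0"

```text
clock: 7.25
tool_pos: [0.5091, -0.3173, 0.0407]
orientation: [-1.57, 0.0, -1.911]
force: [-4.5, 3.2, 12.6]
opening: 0.0138
```

carry_out:
  steps: "0 0 0 0;0 0 0 0;0 0 0 0;0 0 0 0;0 0 0 0"
  claw: 0

```text
clock: 7.75
tool_pos: [0.5089, -0.3172, 0.0399]
orientation: [-1.571, 0.0, -1.911]
force: [-0.7, 0.2, -0.3]
opening: 0.0503
```

carry_out:
  steps: "0 0 0 0;0 0 30 0;0 0 80 0;0 0 130 0;0 0 150 0"

```text
clock: 8.25
tool_pos: [0.5102, -0.3184, 0.1946]
orientation: [-1.566, -0.0, -1.911]
force: [0.0, -0.3, -0.6]
opening: 0.0904
```

carry_out:
  steps: "9 45 20 0.08;18 90 40 0.16;27 135 40 0.24;36 180 40 0.32;45 225 40 0.4"

```text
clock: 8.75
tool_pos: [0.554, -0.0905, 0.2304]
orientation: [-1.57, 0.0, -1.508]
force: [0.5, 0.5, 0.1]
opening: 0.0942
```

carry_out:
  steps: "8 40 0 0.08;17 80 0 0.16;25 110 0 0.2;25 110 0 0.2;25 110 0 0.2"

```text
clock: 9.25
tool_pos: [0.5788, 0.0179, 0.2298]
orientation: [-1.571, -0.0, -1.31]
force: [0.2, -0.8, 0.2]
opening: 0.0941
```

Run:
```python
from h import *
p,P,s=grab('wrist'); np.savez('w2.npz',p=p,P=P); save('w2.png',p)
print(s['tool_pos'],s['orientation'],s['clock'])
b,Q,_=grab('side'); hsv=cv2.cvtColor(b,cv2.COLOR_RGB2HSV).astype(int); H,S,V=np.moveaxis(hsv,-1,0); X,Y,Z=np.moveaxis(Q,-1,0)
def rect(n,W,m):
    k,l,st,c=cv2.connectedComponentsWithStats(m.astype(np.uint8)); i=1+np.argmax(st[1:,4]); q=W[l==i]
    r=cv2.minAreaRect((q[:,:2]*1000).astype(np.float32)); print(n,len(q),c[i].round(),np.median(q,0).round(4),np.round(r[0],1),np.round(r[1],1),round(r[2],1))
near=(X>.35)&(X<.7)&(Y<-.15)&(Y>-.5)
rect('cover top',Q,near&(H>105)&(H<125)&(S>150)&(Z>.02)&(Z<.04)); rect('handle',Q,near&(Z>.055)&(Z<.075))
rect('mat',Q,near&(H>50)&(H<75)&(S>120)&(Z<.02))
hsv=cv2.cvtColor(p,cv2.COLOR_RGB2HSV).astype(int); H,S,V=np.moveaxis(hsv,-1,0); Z=P[...,2]
rect('wood',P,(Z>.105)&(Z<.12)&(S>60)); rect('bar',P,(Z>.055)&(Z<.066)); rect('rails',P,(Z>.043)&(Z<.064));rect('base',P,(Z>.004)&(Z<.064)&(S<80))
```

```text
[0.57879264 0.01788366 0.22977139] [-1.57123143e+00 -1.21030250e-04 -1.31025636e+00] 9.25
cover top 710 [307. 310.] [ 0.501  -0.3377  0.0294] [ 507.2 -319.5] [148.7  42.4] 70.5
handle 115 [308. 301.] [ 0.5067 -0.32    0.0627] [ 507.6 -320. ] [52.5 14.3] 71.7
mat 2337 [308. 316.] [ 0.4975 -0.3336  0.0017] [ 508.3 -319.4] [199.2 126.5] 71.0
wood 904 [292. 177.] [0.5797 0.042  0.1115] [580.1  41.2] [25.1 26. ] 8.0
bar 2283 [290. 164.] [0.5776 0.0552 0.0598] [580.  41.] [40.1 80.3] 8.2
rails 3797 [291. 165.] [0.5781 0.0556 0.059 ] [581.   41.2] [100.   80.5] 9.0
base 6319 [291. 165.] [0.5773 0.0442 0.048 ] [580.9  41.2] [100.   80.6] 9.2
```

View pics/w2.png

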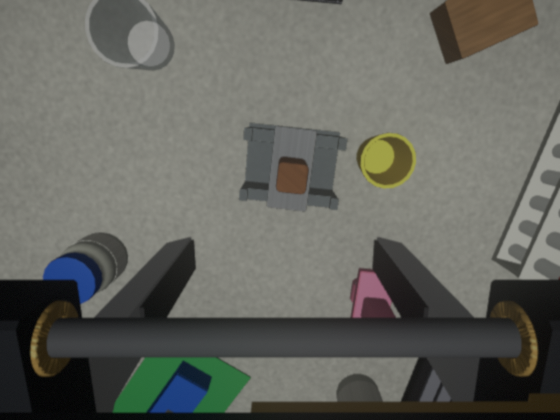

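The cover stands on the mat at (507.5,-320), against a mat centre of (508,-319), and the angles agree within 1°. In the wrist view the brown-handled roller lies on its grey rest at (292,177), and the pink look-alike is separate at (370,295). The brown one is the target, at world (580,41) mm, with its axis at 8.2°.

carry_out:
  steps: "1 23 0 -0.118;1 23 -50 -0.118;1 23 -100 -0.118;1 23 -140 -0.118;1 23 -155 -0.118"

```text
clock: 9.85
tool_pos: [0.5778, 0.0391, 0.0716]
orientation: [-1.576, -0.001, -1.431]
force: [0.3, -0.2, 0.0]
opening: 0.0937
```

carry_out:
  steps: "0 0 -10 0;0 0 -10 0;0 0 -10 0;0 0 -10 0;0 0 -10 0"
  claw: 255
  squeeze: 60

```text
clock: 10.35
tool_pos: [0.5807, 0.0408, 0.0662]
orientation: [-1.569, 0.0, -1.429]
force: [-0.1, 0.9, 0.4]
opening: 0.0576
```

carry_out:
  steps: "0 0 0 0;0 0 0 0;0 0 0 0;0 0 0 0;0 0 0 0"

```text
clock: 10.85
tool_pos: [0.5799, 0.0408, 0.065]
orientation: [-1.571, 0.0, -1.429]
force: [-0.6, -0.2, 1.7]
opening: 0.0258
```

carry_out:
  steps: "0 0 0 0;0 0 0 0;0 0 0 0;0 0 0 0;0 0 0 0"

```text
clock: 11.35
tool_pos: [0.5799, 0.0408, 0.065]
orientation: [-1.571, 0.0, -1.429]
force: [0.1, 0.3, 1.3]
opening: 0.0255
```

carry_out:
  steps: "0 0 10 0;0 0 45 0;0 0 90 0;0 0 140 0;-10 15 180 0.03"

```text
clock: 11.85
tool_pos: [0.5705, 0.0538, 0.2482]
orientation: [-1.569, -0.001, -1.402]
force: [0.1, 1.1, -3.6]
opening: 0.026
```

carry_out:
  steps: "-15 35 15 0.03;-35 75 15 0.06;-52 115 15 0.09;-65 154 15 0.09;-65 154 15 0.09"

```text
clock: 12.35
tool_pos: [0.5023, 0.2152, 0.2605]
orientation: [-1.571, 0.002, -1.302]
force: [1.1, -0.4, -2.8]
opening: 0.0256
```

Run:
```python
from h import *
p,P,s=grab('wrist'); np.savez('w3.npz',p=p,P=P); save('w3.png',p)
print(s['tool_pos'],s['orientation'],s['clock'],s['opening'],s['force'])
hsv=cv2.cvtColor(p,cv2.COLOR_RGB2HSV).astype(int); H,S,V=np.moveaxis(hsv,-1,0); X,Y,Z=np.moveaxis(P,-1,0)
m=(H<22)&(S>150)&(Z>.04)&(Z<.066)&(X<.56)&(Y>.26)
q=P[m]*1000; r=cv2.minAreaRect(q[:,:2].astype(np.float32)); print(m.sum(),r,np.percentile(q[:,2],[5,50,95]))
t=q[q[:,2]>56.5]; r=cv2.minAreaRect(t[:,:2].astype(np.float32)); print('tops',len(t),r)
g=P[(Z>.042)&(Z<.049)&(S<90)&(X>.4)&(X<.6)&(Y>.25)]*1000; print('block',cv2.minAreaRect(g[:,:2].astype(np.float32)))
```

```text
[0.50230022 0.21520396 0.26045741] [-1.57098721  0.00186976 -1.30170138] 12.35 0.025573170515752395 [ 1.0939623  -0.40011118 -2.81878239]
58 ((472.0375061035156, 373.0231018066406), (8.674400329589844, 41.588356018066406), 15.549827575683594) [56.21702701 57.65097903 59.42233521]
tops 50 ((472.10064697265625, 372.7961730957031), (8.674400329589844, 41.11726379394531), 15.549827575683594)
block ((528.0380249023438, 325.2487487792969), (121.9753646850586, 171.82933044433594), 15.605469703674316)
```

View pics/w3.png

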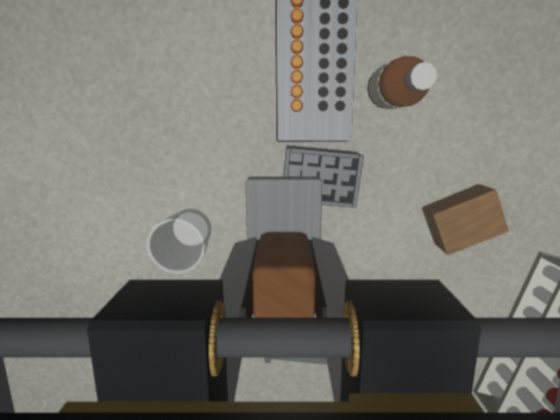

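Run:
```python
from h import *
d=np.load('w3.npz'); p,P=d['p'],d['P']
hsv=cv2.cvtColor(p,cv2.COLOR_RGB2HSV).astype(int); H,S,V=np.moveaxis(hsv,-1,0)
m=(H<25)&(S>100); m[:,:284]=0; m[:,312:]=0; m[115:]=0
k,l,st,c=cv2.connectedComponentsWithStats(m.astype(np.uint8))
C=[]
for i in range(1,k):
    q=P[l==i]
    if len(q)>20: print(len(q),c[i].round(1),(q.mean(0)*1000).round(1),np.nanmax(q[:,2]).round(4))
q=P[m]; q=q[~np.isnan(q[:,0])&(q[:,2]>.05)]*1000
v=np.polyfit(q[:,1],q[:,0],1); print('dir',np.degrees(np.arctan(-v[0])),v)
a=np.radians(15); 
t=np.array([-np.sin(a),np.cos(a)]); n=np.array([np.cos(a),np.sin(a)])
print('across',np.percentile(q[:,:2]@n,[2,50,98]),'along',np.percentile(q[:,:2]@t,[1,99]))
g=P[0:145,270:360].reshape(-1,3)*1000; g=g[(g[:,2]>42)&(g[:,2]<48)]
print('block across',np.percentile(g[:,:2]@n,[1,99]),'along min',np.percentile(g[:,:2]@t,1), cv2.minAreaRect(g[:,:2].astype(np.float32)))
d=np.load('w1.npz')
```

```text
939 [296.3  53.6] [nan nan nan] 0.0609
dir 15.492098732603328 [-2.77176041e-01  5.75534223e+02]
across [547.65844429 552.91288937 557.8723926 ] along [158.01175941 258.05456746]
block across [533.60970188 612.00606871] along min 128.34186821181402 ((503.00439453125, 336.86004638671875), (80.1252212524414, 135.92095947265625), 15.553112983703613)
```

carry_out:
  steps: "-10 40 0 0;-15 55 0 0;-15 55 0 0;-15 55 0 0;-15 55 0 0"

```text
clock: 12.9
tool_pos: [0.4904, 0.2633, 0.26]
orientation: [-1.571, -0.001, -1.31]
force: [0.2, -0.6, -3.1]
opening: 0.0257
```

Run:
```python
from h import *
p,P,s=grab('wrist'); np.savez('w4.npz',p=p,P=P); save('w4.png',p[0:220,200:420].repeat(2,0).repeat(2,1))
print(s['tool_pos'],s['orientation'],s['clock'])
hsv=cv2.cvtColor(p,cv2.COLOR_RGB2HSV).astype(int); H,S,V=np.moveaxis(hsv,-1,0)
X,Y,Z=np.moveaxis(P,-1,0)
m=(H<25)&(S>100)&(Z>.05)&(Z<.066)&(X<.53)&(Y>.27)
q=P[m]*1000; v=np.polyfit(q[:,1],q[:,0],1); a=np.arctan(-v[0]); print('dir',np.degrees(a),v,len(q))
t=np.array([-np.sin(a),np.cos(a)]); n=np.array([np.cos(a),np.sin(a)])
al=q[:,:2]@t; print('along',np.percentile(al,[1,99]),'across',np.percentile(q[:,:2]@n,[2,50,98]))
h=np.array([[x,np.mean(q[abs(al-x)<1.5,2]),(abs(al-x)<1.5).sum()] for x in np.arange(al.min(),al.max(),3.5)]); print(h.round(1).tolist())
# cap phase: fit 14 mm comb to the width/height of the strip
from scipy.optimize import minimize_scalar
ph=np.angle(np.mean(np.exp(2j*np.pi*al/14)*(q[:,2]>58)))/2/np.pi*14; print('comb phase mod 14',ph%14)
g=P[(Z>.042)&(Z<.048)&(S<90)&(abs(X-.5)<.08)&(Y>.24)]*1000; print('block along',np.percentile(g[:,:2]@t,[.5,99.5]),'across',np.percentile(g[:,:2]@n,[.5,99.5]))
```

```text
[0.49041783 0.26330256 0.25999719] [-1.57088718e+00 -5.24435377e-04 -1.31049205e+00] 12.9
dir 15.409523629351083 [-2.75624729e-01  5.75104676e+02] 1050
along [154.37200556 273.2706253 ] across [549.43379601 554.4207613  559.52280167]
[[153.1, 57.7, 14.0], [156.6, 58.5, 29.0], [160.1, 58.4, 23.0], [163.6, 57.0, 14.0], [167.1, 57.1, 12.0], [170.6, 57.4, 32.0], [174.1, 57.5, 30.0], [177.6, 55.9, 13.0], [181.1, 56.9, 16.0], [184.6, 57.6, 29.0], [188.1, 57.9, 30.0], [191.6, 56.1, 16.0], [195.1, 57.6, 17.0], [198.6, 58.4, 34.0], [202.1, 58.3, 30.0], [205.6, 56.8, 13.0], [209.1, 57.5, 17.0], [212.6, 58.6, 33.0], [216.1, 58.5, 36.0], [219.6, 57.6, 15.0], [223.1, 57.2, 23.0], [226.6, 58.3, 39.0], [230.1, 58.5, 30.0], [233.6, 57.0, 11.0], [237.1, 57.3, 26.0], [240.6, 58.1, 34.0], [244.1, 57.9, 30.0], [247.6, 56.5, 14.0], [251.1, 57.2, 29.0], [254.6, 58.2, 38.0], [258.1, 58.5, 34.0], [261.6, 55.9, 27.0], [265.1, 54.7, 35.0], [268.6, 54.6, 34.0], [272.1, 54.6, 36.0]]
comb phase mod 14 4.081037391494164
block along [ 96.16479262 291.17314311] across [534.8113246  627.47109472]
```

View pics/w4.png

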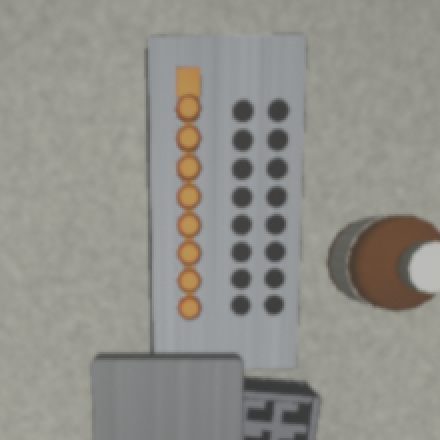

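The crop shows eight caps at (188,108)…(190,307), with the tab at the top (188,80). That puts cap 1 at world (466.5,394) mm and cap 8 at (492.5,300), with the strip's y direction at 105.4°.

carry_out:
  steps: "-5 27 0 0.14;-10 54 0 0.28;-15 81 0 0.42;-20 108 0 0.56;-25 134 0 0.7"

```text
clock: 13.45
tool_pos: [0.4652, 0.3989, 0.26]
orientation: [-1.571, -0.0, -0.604]
force: [-0.0, 0.4, -2.8]
opening: 0.0257
```

carry_out:
  steps: "0 0 0 0.14;0 0 0 0.28;0 0 0 0.42;0 0 0 0.56;0 0 0 0.7"

```text
clock: 13.95
tool_pos: [0.4656, 0.3977, 0.2599]
orientation: [-1.571, 0.0, 0.096]
force: [-1.1, -0.0, -3.3]
opening: 0.0254
```

carry_out:
  steps: "0 0 -30 0.09;0 0 -70 0.18;0 0 -110 0.18;0 0 -125 0.18;0 0 -125 0.18"

```text
clock: 14.45
tool_pos: [0.4646, 0.3973, 0.1333]
orientation: [-1.573, 0.003, 0.27]
force: [0.8, 0.2, -1.9]
opening: 0.0258
```

Run:
```python
from h import *
p,P,s=grab('scene'); q,Q,s=grab('side')
print(s['tool_pos'],s['orientation'],s['force'])
save('s3.png',np.hstack([cv2.resize(p[190:310,380:500],(400,400),interpolation=cv2.INTER_CUBIC),cv2.resize(q[70:160,160:250],(400,400),interpolation=cv2.INTER_CUBIC)]))
```

```text
[0.46527871 0.39841028 0.13526195] [-1.57126452e+00  6.47568278e-04  2.70157589e-01] [-0.35740757  0.56433084 -1.91270987]
```

View pics/s3.png

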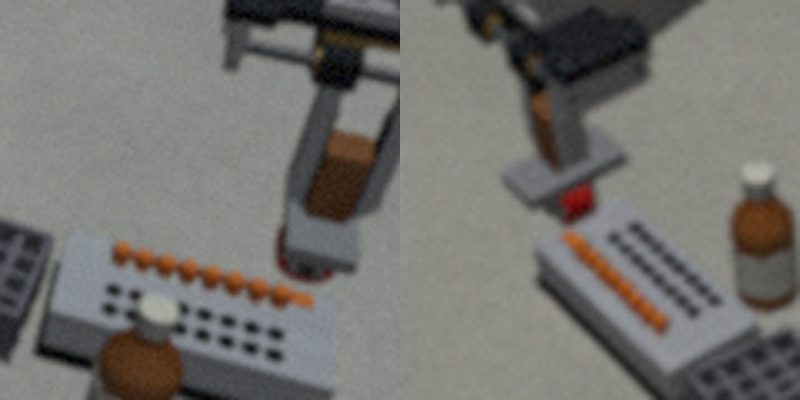

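carry_out:
  steps: "0 -2 -12 0;0 -2 -16 0;0 -2 -18 0;0 -2 -20 0;0 -2 -20 0"

```text
clock: 15.05
tool_pos: [0.465, 0.397, 0.1152]
orientation: [-1.571, -0.0, 0.271]
force: [0.9, -0.5, -1.6]
opening: 0.0259
```

carry_out:
  steps: "0 0 -1 0;0 0 -2 0;0 0 -3 0;0 0 -4 0;0 0 -4 0"

```text
clock: 15.55
tool_pos: [0.465, 0.3969, 0.111]
orientation: [-1.571, -0.0, 0.271]
force: [-0.5, 0.3, 4.3]
opening: 0.0261
```

carry_out:
  steps: "0 0 -1 0;0 0 -1 0;0 0 -2 0;0 0 -2 0;0 0 -2 0"

```text
clock: 16.05
tool_pos: [0.4649, 0.3978, 0.11]
orientation: [-1.569, -0.001, 0.272]
force: [-5.6, 1.5, 16.4]
opening: 0.0258
```

carry_out:
  steps: "0 0 -1 0;0.5 -2 -1 0;1.5 -5 -1 0;2.5 -9 -1 0;3.5 -13 -1 0"

```text
clock: 16.55
tool_pos: [0.4684, 0.3855, 0.1097]
orientation: [-1.569, -0.002, 0.272]
force: [-3.8, -0.6, 17.2]
opening: 0.0258
```

carry_out:
  steps: "1 -4 0 0;2 -8 0 0;3 -12 0 0;4 -15.5 0 0;4 -15.5 0 0"

```text
clock: 17.05
tool_pos: [0.4731, 0.3696, 0.1099]
orientation: [-1.569, -0.003, 0.271]
force: [-4.9, 0.6, 26.7]
opening: 0.0258
```

```bash
cat > caps.py <<'E'
from h import *
n=np.array([.9641,.2657]); t=np.array([-.2657,.9641])
for nm in('scene','side'):
    p,P,s=grab(nm)
    hsv=cv2.cvtColor(p,cv2.COLOR_RGB2HSV).astype(int); H,S,V=np.moveaxis(hsv,-1,0)
    q=P.reshape(-1,3)*1000; al=q[:,:2]@t; ac=q[:,:2]@n-554.4
    o=((H>5)&(H<22)&(S>120)).ravel()
    out=[]
    for i in range(8):
        m=o&(abs(al-(256-14*i))<6)&(abs(ac)<8)&(q[:,2]>48)&(q[:,2]<64)
        out.append((i+1,int(m.sum()),round(float(np.percentile(q[m,2],90)),1) if m.sum()>3 else None))
    print(nm,out)
print(s['tool_pos'],s['force'],s['clock'])
E
python3 - <<'E'
exec(open('caps.py').read())
# same measure on the untouched strip for reference
for f in('s2.npz','s2b.npz'):
    d=np.load(f); p,P=d['p'],d['P']; H,S,V=np.moveaxis(cv2.cvtColor(p,cv2.COLOR_RGB2HSV).astype(int),-1,0)
    q=P.reshape(-1,3)*1000; al=q[:,:2]@t; ac=q[:,:2]@n-554.4; o=((H>5)&(H<22)&(S>120)).ravel()
    print(f,[(i+1,round(float(np.percentile(q[o&(abs(al-(256-14*i))<6)&(abs(ac)<8)&(q[:,2]>48)&(q[:,2]<64),2],90)),1)) for i in range(8)])
E
```

```text
scene [(1, 29, 56.0), (2, 5, 52.8), (3, 1, None), (4, 22, 60.3), (5, 21, 60.2), (6, 22, 59.8), (7, 23, 59.6), (8, 21, 60.7)]
side [(1, 0, None), (2, 0, None), (3, 0, None), (4, 8, 61.3), (5, 6, 60.9), (6, 5, 58.4), (7, 6, 57.3), (8, 10, 60.3)]
[0.47310913 0.36970292 0.10997363] [-4.78877683  0.87766333 25.71106031] 17.1
s2.npz [(1, 59.9), (2, 60.0), (3, 59.9), (4, 60.3), (5, 60.3), (6, 60.2), (7, 59.7), (8, 61.2)]
s2b.npz [(1, 56.0), (2, 55.6), (3, 58.0), (4, 57.8), (5, 59.8), (6, 58.2), (7, 58.1), (8, 56.8)]
```

carry_out:
  steps: "1 -4 0 0;2 -8 0 0;3 -12 0 0;4.5 -16 0 0;5.5 -20 0 0"

```text
clock: 17.65
tool_pos: [0.4783, 0.3509, 0.1102]
orientation: [-1.567, -0.003, 0.272]
force: [-6.4, 4.5, 26.7]
opening: 0.0258
```

carry_out:
  steps: "1 -4 0 0;2 -8 0 0;3 -12 0 0;4.5 -16 0 0;5.5 -20 0 0"

```text
clock: 18.15
tool_pos: [0.4843, 0.33, 0.1098]
orientation: [-1.569, -0.003, 0.272]
force: [-4.5, 6.7, 28.5]
opening: 0.0255
```

```bash
python3 caps.py
```

```text
scene [(1, 22, 55.8), (2, 19, 56.1), (3, 19, 55.2), (4, 22, 55.9), (5, 5, 52.8), (6, 0, None), (7, 19, 59.6), (8, 22, 60.1)]
side [(1, 1, None), (2, 0, None), (3, 0, None), (4, 0, None), (5, 0, None), (6, 0, None), (7, 5, 58.7), (8, 5, 60.8)]
[0.48454791 0.32939662 0.109906  ] [-6.23392177  2.21029988 25.89031843] 18.2
```

carry_out:
  steps: "1 -4 0 0;2 -8 0 0;3 -12 0 0;4.5 -16 0 0;5.5 -20 0 0"

```text
clock: 18.75
tool_pos: [0.4897, 0.3108, 0.1102]
orientation: [-1.568, -0.004, 0.272]
force: [-4.9, 5.0, 28.0]
opening: 0.0255
```

carry_out:
  steps: "1 -4 0 0;2 -8 0 0;3 -12 0 0;3.5 -13 0 0;3.5 -13 0 0"

```text
clock: 19.25
tool_pos: [0.4939, 0.2957, 0.11]
orientation: [-1.57, -0.003, 0.271]
force: [-1.8, -2.8, 29.0]
opening: 0.0257
```

carry_out:
  steps: "0 0 10 0;0 0 30 0;0 0 75 0;0 0 120 0;0 0 150 0"

```text
clock: 19.75
tool_pos: [0.4926, 0.2951, 0.2606]
orientation: [-1.571, -0.001, 0.271]
force: [0.5, 0.3, -3.8]
opening: 0.0259
```

carry_out:
  steps: "6 -40 0 -0.1;12 -80 0 -0.24;14 -90 0 -0.38;14 -90 0 -0.52;14 -90 0 -0.66"

```text
clock: 20.25
tool_pos: [0.5062, 0.2041, 0.2575]
orientation: [-1.572, 0.001, -0.396]
force: [-0.0, -0.1, -4.2]
opening: 0.0257
```

```bash
python3 caps.py
python3 - <<'E'
from h import *
p,P,s=grab('scene'); save('s4.png',cv2.resize(p[230:320,385:490],None,fx=6,fy=6,interpolation=cv2.INTER_CUBIC))
E
```

```text
scene [(1, 24, 55.7), (2, 19, 55.9), (3, 20, 55.9), (4, 20, 55.7), (5, 19, 56.1), (6, 18, 54.8), (7, 16, 55.1), (8, 19, 56.7)]
side [(1, 4, 52.8), (2, 9, 53.9), (3, 4, 51.4), (4, 5, 54.7), (5, 5, 53.0), (6, 5, 52.1), (7, 7, 57.3), (8, 6, 54.2)]
[0.50613768 0.20445031 0.25751369] [ 0.63886016  0.25597759 -3.25295341] 20.3
```

View pics/s4.png

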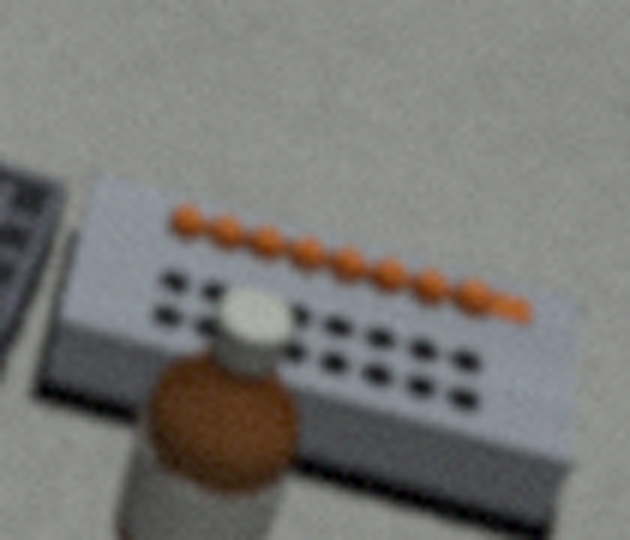

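carry_out:
  steps: "-4 15 0 -0.14;-8 30 0 -0.28;-12 45 0 -0.42;-16 58 0 -0.56;-16 58 0 -0.7"

```text
clock: 20.9
tool_pos: [0.4894, 0.2651, 0.2576]
orientation: [-1.572, 0.001, -1.087]
force: [-0.2, -0.4, -3.4]
opening: 0.0255
```

carry_out:
  steps: "0 0 0 -0.14;0 0 0 -0.22;0 0 0 -0.22;0 0 0 -0.22;0 0 0 -0.22"

```text
clock: 21.4
tool_pos: [0.4903, 0.2632, 0.2578]
orientation: [-1.571, -0.0, -1.305]
force: [0.2, 0.9, -3.3]
opening: 0.0257
```

Run:
```python
from h import *
p,P,s=grab('wrist'); np.savez('w5.npz',p=p,P=P); print(s['tool_pos'],s['orientation'],s['clock'])
n=np.array([.9641,.2657]); t=np.array([-.2657,.9641])
for f in('w4.npz','w5.npz'):
    d=np.load(f); q=d['P'].reshape(-1,3)*1000; al=q[:,:2]@t; ac=q[:,:2]@n-554.4
    g=q[(abs(ac-20)<4)&(al>158)&(al<256)&(q[:,2]>41)&(q[:,2]<50),2]
    print(f,'block',np.median(g).round(2),[round(float(np.nanmedian(q[(abs(al-256+14*i)<4)&(abs(ac)<4),2])),1) for i in range(8)])
```

```text
[0.49034041 0.26317287 0.25783161] [-1.57109143e+00 -7.42257759e-05 -1.30521875e+00] 21.4
w4.npz block 44.94 [58.4, 58.2, 58.6, 58.6, 58.6, 57.7, 57.7, 370.1]
w5.npz block 44.85 [54.0, 53.9, 53.9, 53.9, 53.7, 53.7, 53.8, 368.7]
```

All seven caps the wrist camera can see read 53.7–54.0 mm, which is fully home. Cap 8 is hidden by the roller here, but the scene view shows it dropped 4.5 mm like its neighbours. Now I return the roller.

carry_out:
  steps: "18 -45 0 -0.03;36 -90 0 -0.06;54 -135 0 -0.09;72 -180 0 -0.124;90 -222 0 -0.124"

```text
clock: 21.95
tool_pos: [0.5809, 0.0389, 0.2582]
orientation: [-1.57, -0.0, -1.433]
force: [0.8, 0.6, -2.1]
opening: 0.0256
```

carry_out:
  steps: "0 0 0 0;0 0 0 0;0 0 -40 0;0 0 -80 0;0 0 -100 0"

```text
clock: 22.45
tool_pos: [0.5786, 0.0426, 0.155]
orientation: [-1.574, 0.001, -1.43]
force: [-0.7, 0.6, -3.0]
opening: 0.0258
```

```bash
python3 caps.py
python3 - <<'E'
from h import *
s=bot.read_state(); print(s['tool_pos'],s['orientation'])
E
```

```text
scene [(1, 24, 55.5), (2, 18, 54.8), (3, 20, 55.9), (4, 19, 56.0), (5, 18, 56.4), (6, 19, 55.4), (7, 16, 55.2), (8, 18, 56.6)]
side [(1, 3, None), (2, 5, 56.1), (3, 4, 52.0), (4, 4, 53.6), (5, 5, 55.9), (6, 8, 54.3), (7, 4, 54.0), (8, 7, 56.2)]
[0.57759532 0.04249038 0.15287389] [-2.175635   -0.73736686 -7.16815365] 22.5
[0.57833064 0.04242425 0.15522082] [-1.57568888e+00  3.72959253e-04 -1.42987776e+00]
```

carry_out:
  steps: "0 0 -40 0;0 0 -70 0;0 0 -80 0;0 0 -80 0;0 0 -80 0"

```text
clock: 23.05
tool_pos: [0.5815, 0.0417, 0.0797]
orientation: [-1.569, 0.0, -1.432]
force: [0.2, -0.3, -3.0]
opening: 0.0253
```

carry_out:
  steps: "-1 -0.5 -6 0;-1 -0.5 -9 0;-1 -0.5 -11 0;-1 -0.5 -12 0;-1 -0.5 -12 0"

```text
clock: 23.55
tool_pos: [0.5794, 0.0407, 0.0659]
orientation: [-1.571, 0.0, -1.433]
force: [0.8, 0.2, -4.1]
opening: 0.0258
```

carry_out:
  steps: "0 0 -1 0;0 0 -1 0;0 0 -2 0;0 0 -2 0;0 0 -2 0"

```text
clock: 24.05
tool_pos: [0.5795, 0.0407, 0.0649]
orientation: [-1.57, 0.0, -1.433]
force: [-5.9, -0.1, 15.1]
opening: 0.0258
```

Seated on the rails at the original height. I release and back off upward.

carry_out:
  steps: "0 0 1 0;0 0 1 0;0 0 1 0;0 0 1 0;0 0 1 0"
  claw: 0

```text
clock: 24.55
tool_pos: [0.5794, 0.0407, 0.0648]
orientation: [-1.571, 0.0, -1.433]
force: [0.1, -0.9, 0.7]
opening: 0.0619
```

carry_out:
  steps: "0 0 0 0;0 0 0 0;0 0 0 0;0 0 30 0;0 0 70 0"

```text
clock: 25.05
tool_pos: [0.578, 0.0406, 0.1341]
orientation: [-1.575, -0.0, -1.433]
force: [0.6, -1.2, 0.8]
opening: 0.0943
```

carry_out:
  steps: "-5 -10 45 0;-5 -20 90 0;-5 -30 90 0;-5 -30 90 0;-5 -30 90 0"

```text
clock: 25.55
tool_pos: [0.5738, 0.0109, 0.2239]
orientation: [-1.572, 0.0, -1.433]
force: [0.2, 0.6, -0.2]
opening: 0.0943
```

```bash
python3 caps.py
python3 - <<'E'
from h import *
p,P,s=grab('wrist'); save('w6.png',p); print(s['tool_pos'],s['force'],s['opening'])
def rect(n,W,m):
    k,l,st,c=cv2.connectedComponentsWithStats(m.astype(np.uint8)); i=1+np.argmax(st[1:,4]); q=W[l==i]
    r=cv2.minAreaRect((q[:,:2]*1000).astype(np.float32)); print(n,len(q),np.median(q,0).round(4),np.round(r[0],1),np.round(r[1],1),round(r[2],1))
S=cv2.cvtColor(p,cv2.COLOR_RGB2HSV)[...,1]; X,Y,Z=np.moveaxis(P,-1,0); r=(abs(X-.58)<.08)&(abs(Y-.04)<.08)
rect('wood',P,r&(Z>.105)&(Z<.12)); rect('bar',P,r&(Z>.055)&(Z<.066)); rect('base',P,r&(Z>.004)&(Z<.064)&(S<80))
b,Q,_=grab('side'); H,S,V=np.moveaxis(cv2.cvtColor(b,cv2.COLOR_RGB2HSV).astype(int),-1,0); X,Y,Z=np.moveaxis(Q,-1,0); near=(X>.35)&(X<.7)&(Y<-.15)&(Y>-.5)
rect('handle',Q,near&(Z>.055)&(Z<.075)); rect('cover top',Q,near&(H>105)&(H<125)&(S>150)&(Z>.02)&(Z<.04))
E
```

```text
scene [(1, 23, 55.4), (2, 20, 55.8), (3, 20, 56.4), (4, 17, 57.3), (5, 19, 56.2), (6, 16, 55.3), (7, 17, 56.8), (8, 17, 56.1)]
side [(1, 6, 51.2), (2, 5, 51.5), (3, 4, 55.2), (4, 4, 53.9), (5, 6, 56.1), (6, 8, 52.4), (7, 5, 55.1), (8, 7, 54.4)]
[0.57373691 0.01120283 0.22357574] [-0.00756239  0.0535746  -0.10837777] 25.6
[0.57377428 0.01130249 0.22355364] [ 0.26683949 -0.56611453  0.81208191] 0.09377461621438143
wood 989 [0.5792 0.0418 0.1115] [579.6  41.3] [25.6 25.6] 7.8
bar 2406 [0.5778 0.0551 0.0598] [579.6  40.9] [40.  79.2] 8.0
base 6563 [0.5788 0.0443 0.0481] [581.   41.2] [100.1  79.7] 8.9
handle 115 [ 0.507  -0.3203  0.0633] [ 507.6 -318.8] [51.6 14.2] 70.2
cover top 714 [ 0.501  -0.3385  0.0293] [ 506.8 -320.4] [147.8  42.5] 70.6
```

View pics/w6.png

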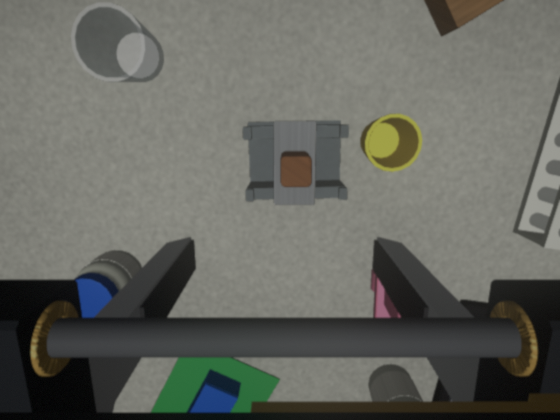

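The roller is back on its rest at (296,170), with the crossbar across both rails and the cup in place. With the gripper empty, I make one close check of cap 8.

carry_out:
  steps: "-14 48 15 0;-28 96 35 0;-42 144 35 0;-56 192 35 0.06;-84 250 35 0.12"

```text
clock: 26.25
tool_pos: [0.498, 0.2449, 0.2596]
orientation: [-1.571, 0.0, -1.31]
force: [0.5, 0.7, 0.2]
opening: 0.0943
```

carry_out:
  steps: "-16 45 0 0;-16 45 0 0;-16 45 0 0;-16 45 0 0;-16 45 0 0"

```text
clock: 26.75
tool_pos: [0.4834, 0.2863, 0.2597]
orientation: [-1.571, -0.0, -1.315]
force: [0.4, -0.1, -0.2]
opening: 0.0936
```

Run:
```python
from h import *
p,P,s=grab('wrist'); print(s['tool_pos'],s['clock'])
n=np.array([.9641,.2657]); t=np.array([-.2657,.9641])
q=P.reshape(-1,3)*1000; al=q[:,:2]@t; ac=q[:,:2]@n-554.4
print(np.median(q[(abs(ac-20)<4)&(al>158)&(al<256)&(q[:,2]>41)&(q[:,2]<50),2]),[round(float(np.nanmedian(q[(abs(al-256+14*i)<4)&(abs(ac)<4),2])),1) for i in range(8)])
```

```text
[0.4834347  0.28633208 0.2597297 ] 26.75
44.895378945903005 [53.8, 53.8, 53.9, 53.7, 53.5, 53.9, 374.7, 53.7]
```

```bash
python3 -c "
from station import job
print(job.sign_off())"
```

```text
the job is handed in; nothing more can be done
None
```

The job is done and handed in at about 27 s on the robot's clock. I lifted the cover onto the mat and rolled the strip from cap 1 (tab end) to cap 8 at up to about 29 N. I then put the roller back on its rest and released it. The sign-off gave no verdict, so the results below are from my own checks.

- **Caps:** all eight tops read 53.5–54.0 mm in the wrist camera, against 54 mm for fully home. Cap 7 had no valid reading in the last view, but it read 53.8 mm in the view before. The scene and side cameras were noisier, about ±2 mm, and gave no sign of a proud cap.
- **Cover:** it is upright, within about 2 mm of the mat's middle and aligned to about 1°.
- **Roller:** it is within about 2 mm of the rest's middle, turned about 1° from the rest's axis, at its starting height with the crossbar across both rails.
- **Not measured:** I did not read the wheel's turning. It follows from the roughly 106 mm rolled under firm contact, about 5.9 rad. I also did not measure the bystanders or the pink look-alike, though the arm made no contact with any of them that I noticed.

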